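# Make up two spare-part kits

### The arm

A 7-joint arm with a two-finger parallel gripper is mounted at the origin on a cart in front of the work surface, level with it; the furniture and walls round the work are solid. World frame = base frame: x ahead of the robot, y to its left, z up, the work surface at z = 0. Lengths are in mm, angles in rad, forces in N, time in s.
With the tool pointing down it reaches from about 350 to 900 mm from the base axis. Payload 19.9 kg.
Tool frame: the origin (TCP) lies on the centre line of the jaws, within the pads' length; the fingertips stand 8 mm ahead of it and the grasp point (between the pads) lies 11 mm behind it (tip_reach is the distance from the TCP to the fingertips, in mm); z points along the fingers, y is the line along which they close (so a half turn about z gives the same grasp; the last joint's range is limited). The gripper opens to 94 mm and grips with 3 to 60 N. Pads are 16 mm wide; open, the fingers measure 119 mm over their backs; the gripper's body (75 mm by 177 mm) begins 78 mm behind the grasp point.
Start: joints at [1.125, 0.417, -0.01, 1.614, 0.005, 1.111, -0.053], TCP at [246.139, -574.47, 213.425] pointing down, gripper open.
Joint ranges: [-2.81, 2.81], [-0.39, 2.02], [-1.27, 1.25], [0.06, 2.57], [-1.19, 4.33], [0.19, 2], [-2.82, 2.82]. Speed limits (rad/s): [1.89, 1.89, 2.39, 2.39, 3.01, 3.01, 3.01].

### API

Orientations are given as a rotation vector (axis times angle).
In Python, from bench import get_obs, capture, sign_off, tip_reach gives the robot as it stands.
- The arm moves only by the tool step_arm, never from a script. Its argument "commands" is a list of rows, each a list of 2 entries, a list of its own where there are three numbers: the shift along the tool's x, y, z in cm, then the turn, a rotation vector about the tool's x, y, z in rad. A call has exactly 10 rows; each row shifts and turns the commanded pose from where the row before left it, along the tool's axes as they then stand; what a row does not reach is not made up. A row lasts 1/12 s, in which the tool goes at most 41.7 mm and 7.16 degrees, less where a joint would pass 70% of its speed; a pose out of reach is approached as far as the arm can. A call with a gripper value outside its range is refused whole. "claw" is the closure, from -1 (fully open) to 1 (shut), so that 0 is half open, set as the call begins (left out, the last holds). The fingers move at their own pace and stop on an object; the grip force is fixed at half the most. Time passes only in rows, so rows that do not move let the fingers close, or fill a call up. It gives the time, the measured TCP pose, the force, the opening and the grip force at its end, in the units of the state.
- get_obs(): the state, without advancing time (a new reading comes with each control period).
- capture(name): name is "scene" or "top"; returns a dict with "color" (480x640x3 uint8, red, green, blue), "range_z" (480x640 float32, mm along the optical axis (not along the pixel's ray), 0 where there is no reading), "intrinsics" (3x3 intrinsics, pixels), "R" (3x3) and "t" (3): a world point X has camera coordinates R X + t. Camera axes: x right, y down, z forward; pixel columns grow to the right and rows downward; lengths in mm; the calibration is good to about 2 mm. A picture is of the moment at which its call begins.
- sign_off(): hands the job in; it is judged then, once.
The state is a dict: "t": time; "joints": joint angles; "qvel": joint speeds; "joint_efforts": joint torques, N m; "ee_pos": TCP position; "eef_rot": TCP orientation; "wrist_force": force on the tool from outside, world axes, zero at the start; "moment": the same for the moment, N m; "opening": opening from 0.0 (shut) to 1.0 (fully open); "grip_force": force on a finger pad.
Only numpy, scipy, OpenCV 4.12 (cv2) and the standard library are available. Lean on these libraries where they do the work, as an engineer would, in place of code of your own. Each camera call takes 0.05 s, during which the arm holds its last target. There are 200 camera calls.

### The job

Make up the two spare-part kits for the service rounds. Blue tray: the flat cream carton and the brass fitting. Red tray: the yellow wheel, the black objective and the hex-key set. Put each part in the pocket of its tray that is made for its size, sitting flat or upright on the pocket floor, and leave the USB stick, the sample cup and the tall cream box where they are.

Things in the scene. Friction and masses are not known exactly. Their poses are not given: they have to be found in the camera images.
- blue_tray: Blue kit tray, a plate 128 (x) x 162 (y) x 10 mm, fixed to the surface. Origin at the centre of its underside, z up. Two square-cornered pockets 7 mm deep (floor 3 mm above the underside): the large one, 112 (x) x 80 (y) mm, centred at x 0, y +33 mm, for the carton (long side along tray x); the small one, 56 x 56 mm, centred at x 0, y -45 mm, for the fitting.
- red_tray: Red kit tray, a plate 108 (x) x 214 (y) x 10 mm, fixed to the surface. Origin at the centre of its underside, z up. Three pockets 7 mm deep (floor 3 mm above the underside), all at x 0: 75 x 75 mm at y +61.5 mm for the wheel, 56 x 56 mm at y -12 mm for the objective, 90 (x) x 46 (y) mm at y -75 mm for the hex-key set (long side along tray x).
- carton_center (a point): Flat closed cream carton, 56 (x) x 90 (y) x 22 mm, lying on its largest face, loose. Origin at its centre, half-way up; z up.
- fitting_center (a point): Small straight brass pipe fitting with a black cap on top, 18 (x) x 16 (y) x 32 mm, standing upright, loose: hexagonal foot up to 18 mm (takes fingers like a box 18 x 16 mm), neck 13 mm across, cap 16 mm across. Origin at its centre, half-way up; z up.
- wheel_center (a point): Yellow ribbed spare handwheel, a disc 53 mm across and 22 mm high, lying flat, loose. Origin at its centre, half-way up; z up.
- objective_center (a point): Black microscope objective with a white ring, round, 34 mm across and 48 mm high, standing upright, loose. Origin at its centre, half-way up; z up.
- hex_keys_center (a point): Hex-key set, 24 (x) x 69 (y) x 19 mm, lying flat, loose: a black holder block 24 mm wide and 16 mm high, from y -17 to +34 mm, with steel keys lying along its top that stick out to y -34 mm. Grip the block across x, best at y +8 mm. Origin at its centre, half-way up; z up.
- usb_center (a point): Black USB stick with a red patch and a steel plug, 17 (x) x 54 (y) x 10 mm, loose; leave alone. Origin at its centre, half-way up; z up.
- cup_center (a point): Beige sample cup with a white lid, round, 56 mm across and 58 mm high, loose; leave alone. Origin at its centre, half-way up; z up.
- box_center (a point): Tall cream box, 45 (x) x 64 (y) x 59 mm, loose; leave alone. Origin at its centre, half-way up; z up.
There are look-alikes about, which are no part of the job. Several things look just like the part that bears objective_center: the one meant starts nearest to the robot's base.

How it is judged:
By the outcome, as a careful person would: the job done as asked, in the order asked, and still so for the second after the job is handed in, with the robot touching nothing.
It also fails if it takes over 128 s, if anything falls off the work surface, if the arm or the gripper's body presses on something with over 40 N, if the wrist force passes 120 N, or if a joint passes its speed limit or range.

## Working session

There is one attempt and no reset: what is moved stays moved. The work goes in short steps, Python scripts to look and compute and a tool call to move; the robot and the scene stay as the last step left them, time stands still between calls to the robot, and variables do not carry over. Pictures are saved under pics/ and viewed, at most 14 in all, crops included, and the job is handed in when it is done.

Besides the shell and the picture viewer there is one more tool, called after "Call:" by a JSON object that holds its "method" and its "body". step_arm: Moves the arm, as the interface text tells. Its arguments: {"type":"object","properties":{"commands":{"type":"array"},"claw":{"type":"number"}},"required":["commands"]}

```bash
ls; mkdir -p pics; cat > h.py <<'E'
import numpy as np, cv2
from bench import get_obs, capture, sign_off, tip_reach
def save(c,name): cv2.imwrite(name,cv2.cvtColor(c['color'],cv2.COLOR_RGB2BGR))
def cloud(c):
    z=c['range_z'].astype(float); K=c['intrinsics']; v,u=np.mgrid[:480,:640]
    P=np.stack([(u-K[0,2])/K[0,0]*z,(v-K[1,2])/K[1,1]*z,z],-1)
    W=(P-c['t'])@c['R']; W[z==0]=np.nan
    return W
E
python3 - <<'E'
from h import *
print(get_obs(),tip_reach)
for n in ('scene','top'):
    c=capture(n); save(c,f'pics/{n}0.png'); np.savez(f'{n}0.npz',**c)
    print(n,c['intrinsics'],c['R'],c['t'],-c['R'].T@c['t'])
E
```

```text
pics
{'t': 0.0, 'joints': array([ 1.12450048,  0.41799211, -0.01034166,  1.61418214,  0.00466893,
        1.11071822, -0.05300586]), 'qvel': array([-3.87234490e-04, -6.04178513e-05,  1.97229527e-03, -5.83861198e-04,
        6.70592766e-04, -5.80032628e-05,  5.85815067e-04]), 'joint_efforts': array([-9.31258473e-04, -8.51249814e+01,  6.38274662e-01, -4.25999737e+01,
       -4.88528924e-02,  1.86561624e-02,  1.20312684e-04]), 'ee_pos': array([ 246.01129431, -574.12940088,  212.81044033]), 'eef_rot': array([-3.07624364e+00, -6.31307303e-01,  4.80061363e-04]), 'wrist_force': array([ 0.39292428, -0.03222932, -0.28149458]), 'moment': array([-0.02947854, -0.0130608 , -0.02629173]), 'grip_force': 0.0, 'opening': 0.9974338767619804} 8.0
scene [[620.03932423   0.         318.41942069]
 [  0.         620.03932423 238.42648028]
 [  0.           0.           1.        ]] [[ 0.5790673  -0.81519955 -0.01143494]
 [-0.46344043 -0.31759531 -0.82725823]
 [ 0.67074885  0.48433761 -0.56170549]] [-338.41379149  310.78424323  668.65137437] [-108.50279649 -501.0241567   628.81423181]
top [[593.49017766   0.         310.76521363]
 [  0.         593.49017766 226.54895212]
 [  0.           0.           1.        ]] [[ 0.0139642  -0.99943858 -0.0304554 ]
 [-0.99014544 -0.00957689 -0.13971501]
 [ 0.1393449   0.03210628 -0.98972329]] [   8.52369114  582.44370402 1008.89669049] [ 436.00034451  -18.29501563 1080.16426794]
```

View pics/top0.png

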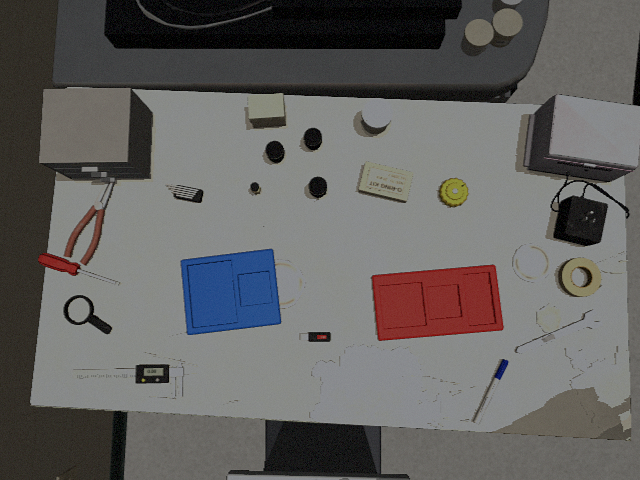

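View pics/scene0.png

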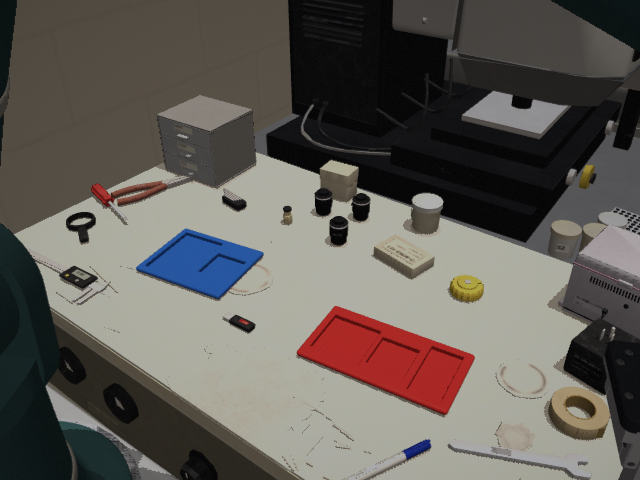

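The top view shows three alike black objectives at (275,152), (313,139) and (318,187). The fitting is at (255,187), the hex keys at (186,193), the carton at (385,182) and the wheel at (454,192). The blue tray is near (231,291) and the red tray near (437,302). The tall box (266,110), cup (376,120) and USB stick (318,337) stay put. The nearest objective to the base looks like (318,187), with the base at the bottom of the image. The tall box could be mistaken for the carton, but the flat one with the label is the carton.

```bash
cat >> h.py <<'E'
def rayz(c,u,v,z):
    K=c['intrinsics']; d=np.stack([(np.asarray(u,float)-K[0,2])/K[0,0],(np.asarray(v,float)-K[1,2])/K[1,1],np.ones(np.shape(u))],-1)@c['R']
    o=-c['R'].T@c['t']; return o+d*((z-o[2])/d[...,2])[...,None]
def rect(P):
    (x,y),(a,b),th=cv2.minAreaRect(P[:,:2].astype(np.float32)); 
    if a<b: a,b,th=b,a,th+90
    return np.round([x,y,a,b,(th+90)%180-90],1)   # long-side angle from world x, deg
E
python3 - <<'E'
from h import *
for n in ('top','scene'):
    c=dict(np.load(n+'0.npz')); W=cloud(c); 
    hsv=cv2.cvtColor(c['color'],cv2.COLOR_RGB2HSV)
    ok=(W[...,0]>300)&(W[...,0]<800)&(abs(W[...,1])<450)
    tbl=ok&(hsv[...,2]>120)&(hsv[...,1]<60)&(abs(W[...,2])<12); print(n,'table z',np.median(W[tbl][:,2]))
    m=(ok&(W[...,2]>7)).astype(np.uint8)
    k,l,s,ce=cv2.connectedComponentsWithStats(m)
    for i in range(1,k):
        if s[i,4]<40: continue
        P=W[l==i]; top=np.percentile(P[:,2],90); T=P[P[:,2]>top-5]
        print(ce[i].round(),s[i,4],'top',top.round(1),'all',rect(P),'toprect',rect(T),'med',np.median(T,0).round(1), np.median(c['color'][l==i],0))
    for nm,a in (('blue',(105,130)),('red',(0,8))):
        mm=((hsv[...,0]>=a[0])&(hsv[...,0]<=a[1])&(hsv[...,1]>150)&(hsv[...,2]>60)).astype(np.uint8)
        k,l,s,ce=cv2.connectedComponentsWithStats(mm); 
        i=1+np.argmax(s[1:,4]); v,u=np.nonzero(l==i)
        P=rayz(c,u,v,10.); print(nm,rect(P), 'cloudz',np.nanpercentile(W[l==i][:,2],[5,50,95]).round(1))
c=dict(np.load('top0.npz'));im=cv2.cvtColor(c['color'],cv2.COLOR_RGB2BGR)
cv2.imwrite('pics/crop.png',cv2.resize(im[90:220,160:480],None,fx=2.5,fy=2.5,interpolation=cv2.INTER_CUBIC))
E
```

```text
top table z -0.9867388070799156
[100. 143.] 8953 top 129.8 all [656.6 384.1 286.8 131.8  -0. ] toprect [737.  384.6 130.8 126.  -90. ] med [735.8 385.2 128.1] [112. 107. 100.]
[559. 137.] 4404 top 109.2 all [ 7.224e+02 -4.101e+02  1.552e+02  7.970e+01 -2.000e-01] toprect [ 746.2 -421.6  109.3   71.7   -8.6] med [ 741.8 -419.4  107.6] [121. 114. 116.]
[266. 115.] 752 top 61.1 all [786.9  98.4  64.5  26.4 -89.6] toprect [787.9  98.9  63.5  26.1 -87.5] med [787.7 100.   59.2] [135. 137. 121.]
[376. 118.] 741 top 60.4 all [779.4 -99.5  55.5  41.2  89.8] toprect [ 779.4 -100.5   53.6   41.2  -90. ] med [ 782.4 -100.2   58.5] [136. 138. 142.]
[312. 138.] 323 top 49.1 all [746.3  15.7  32.6  32.6  40.6] toprect [745.6  17.   31.   28.4 -10.4] med [746.5  15.2  47.8] [17. 16. 16.]
[274. 151.] 324 top 49.7 all [721.7  84.   33.1  32.6  85.8] toprect [721.6  84.5  27.1  26.5  76.3] med [721.6  83.2  48.1] [17. 16. 17.]
[385. 181.] 1537 top 24.3 all [ 670.6 -118.5   90.    56.    76.7] toprect [ 670.5 -118.3   90.1   55.2   76.1] med [ 669.9 -117.7   21.9] [137. 138. 120.]
[317. 187.] 310 top 4
[... 4370 characters left out ...]
rect [ 451.1 -208.3  222.5  118.7  -84.5] med [ 437.4 -218.3    9.4] [170.  40.  37.]
[242. 322.] 178 top 10.0 all [387.6   0.9  41.6  17.3 -88.7] toprect [387.6   0.9  41.6  17.3 -88.7] med [387.6  -1.2   8.8] [41. 36. 35.]
[562. 403.] 685 top 19.5 all [ 4.989e+02 -4.375e+02  6.590e+01  2.490e+01 -1.000e-01] toprect [ 4.992e+02 -4.375e+02  6.540e+01  2.490e+01 -1.000e-01] med [ 497.  -438.9   18.2] [162. 143. 110.]
[408. 452.] 385 top 12.0 all [ 326.3 -313.5   61.6   12.1  -26.6] toprect [ 326.3 -313.5   61.6   12.1  -26.6] med [ 325.3 -314.1   10. ] [ 28.  42. 123.]
blue [462.6 159.  171.2 137.9 -82.3] cloudz [ 1.4  6.2 11.1]
red [ 448.3 -209.6  221.2  118.   -84.3] cloudz [ 1.2  6.3 10.8]
```

View pics/crop.png

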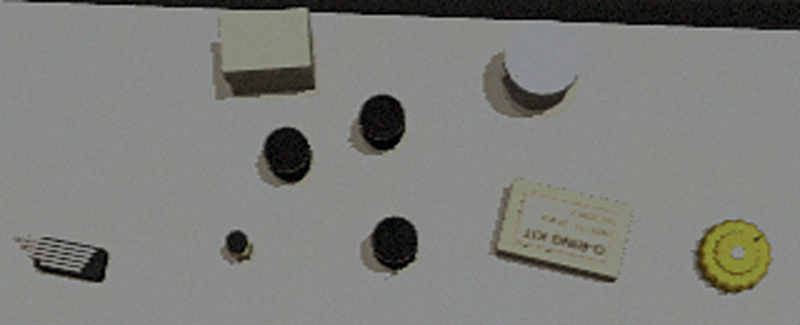

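The crop shows the close objective at crop (395,243), i.e. top (318,187). The fitting is at crop (237,243), the hex set at crop (70,258) with its keys to the left, the O-ring carton at (565,230) and the wheel at (735,255). By distance from the base, the objective at about (654,5) is nearest; the others are at about (719,84) and (744,16). So it is the one meant.

All the parts are gripped with the tips about 9 mm above their undersides, so the fingers stay above the tray rims.

```bash
cat >> h.py <<'E'
from scipy.spatial.transform import Rotation as Ro
def plan(x,y,z,close):
    "turn (rad about tool axes) first, then shift (cm) along the turned tool axes"
    o=get_obs(); R=Ro.from_rotvec(o['eef_rot']).as_matrix(); p=o['ee_pos']
    yt=R[:,1]; cur=np.degrees(np.arctan2(yt[1],yt[0]))
    d=(close-cur+90)%180-90; a=np.radians(cur+d); c,s=np.cos(a),np.sin(a)
    T=np.array([[-s,c,0],[c,s,0],[0,0,-1.]])
    print('t',round(o['t'],2),'pos',p.round(1),'close',round(cur,1),'j7',o['joints'][6].round(2),'F',o['wrist_force'].round(1),'open',round(o['opening'],3),'grip',round(o['grip_force'],1))
    print('turn',Ro.from_matrix(R.T@T).as_rotvec().round(3),'then shift cm',(T.T@(np.array([x,y,z])-p)/10).round(2))
E
python3 -c "
from h import *
plan(669.5,-118,110,-13.3)"
```

```text
t 0.1 pos [ 246.  -574.2  212.9] close -66.8 j7 -0.05 F [0.4 0.3 0. ] open 1.002 grip 0.0
turn [-0.001 -0.    -0.934] then shift cm [54.14 30.72 10.29]
```

Call:
{"method": "step_arm", "body": {"commands": [[[0,0,0],[0,0,-0.0934]],[[0,0,0],[0,0,-0.0934]],[[0,0,0],[0,0,-0.0934]],[[0,0,0],[0,0,-0.0934]],[[0,0,0],[0,0,-0.0934]],[[0,0,0],[0,0,-0.0934]],[[0,0,0],[0,0,-0.0934]],[[0,0,0],[0,0,-0.0934]],[[0,0,0],[0,0,-0.0934]],[[0,0,0],[0,0,-0.0934]]], "claw": -1}}

```text
t: 0.93
ee_pos: [246.0, -574.3, 213.1]
eef_rot: [-2.459, -1.955, -0.0]
wrist_force: [-0.4, -0.2, -0.6]
opening: 1.002
grip_force: 0.0
```

Call:
{"method": "step_arm", "body": {"commands": [[[2.7,1.53,0.3],[0,0,0]],[[2.7,1.53,0.3],[0,0,0]],[[2.7,1.53,0.3],[0,0,0]],[[2.7,1.53,0.3],[0,0,0]],[[2.7,1.53,0.3],[0,0,0]],[[2.7,1.53,0.3],[0,0,0]],[[2.7,1.53,0.3],[0,0,0]],[[2.7,1.53,0.3],[0,0,0]],[[2.7,1.53,0.3],[0,0,0]],[[2.7,1.53,0.3],[0,0,0]]]}}

```text
t: 1.77
ee_pos: [457.8, -345.5, 183.1]
eef_rot: [-2.463, -1.949, 0.0]
wrist_force: [0.5, -1.1, 0.4]
opening: 1.0
grip_force: 0.0
```

Call:
{"method": "step_arm", "body": {"commands": [[[2.7,1.53,0.7],[0,0,0]],[[2.7,1.53,0.7],[0,0,0]],[[2.7,1.53,0.7],[0,0,0]],[[2.7,1.53,0.7],[0,0,0]],[[2.7,1.53,0.7],[0,0,0]],[[2.7,1.53,0.7],[0,0,0]],[[2.7,1.53,0.7],[0,0,0]],[[2.7,1.53,0.7],[0,0,0]],[[2.7,1.53,0.7],[0,0,0]],[[2.7,1.53,0.7],[0,0,0]]]}}

```text
t: 2.6
ee_pos: [668.7, -118.1, 112.7]
eef_rot: [-2.463, -1.949, 0.001]
wrist_force: [0.1, 0.0, -0.3]
opening: 0.999
grip_force: 0.0
```

```bash
python3 -c "
from h import *
plan(669.5,-118,17,-13.3)
c=capture('scene'); save(c,'pics/s1.png')"
```

```text
t 2.6 pos [ 668.7 -118.1  112.7] close -13.3 j7 -0.28 F [ 0.1  0.  -0.3] open 0.999 grip 0.0
turn [-0.001  0.    -0.   ] then shift cm [0.02 0.07 9.57]
```

View pics/s1.png

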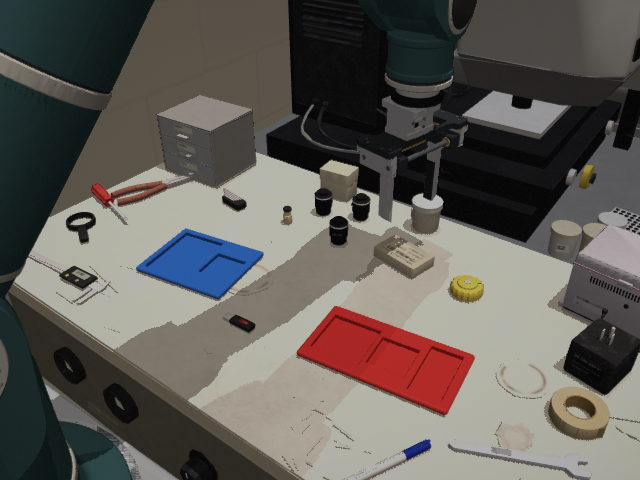

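The gripper stands over the carton (405,255), with the fingers either side. I'll descend and grip, then lift and turn.

Call:
{"method": "step_arm", "body": {"commands": [[[0,0.07,0.96],[0,0,0]],[[0,0,0.96],[0,0,0]],[[0,0,0.96],[0,0,0]],[[0,0,0.96],[0,0,0]],[[0,0,0.96],[0,0,0]],[[0,0,0.96],[0,0,0]],[[0,0,0.96],[0,0,0]],[[0,0,0.96],[0,0,0]],[[0,0,0.96],[0,0,0]],[[0,0,0.96],[0,0,0]]]}}

```text
t: 3.48
ee_pos: [668.7, -119.5, 16.5]
eef_rot: [-2.464, -1.949, -0.0]
wrist_force: [0.2, -0.5, -0.0]
opening: 0.999
grip_force: 0.0
```

Call:
{"method": "step_arm", "body": {"commands": [[[0,0,0],[0,0,0]],[[0,0,0],[0,0,0]],[[0,0,0],[0,0,0]],[[0,0,0],[0,0,0]],[[0,0,0],[0,0,0]],[[0,0,0],[0,0,0]],[[0,0,0],[0,0,0]],[[0,0,0],[0,0,0]],[[0,0,0],[0,0,0]],[[0,0,0],[0,0,0]]], "claw": 1}}

```text
t: 4.32
ee_pos: [669.0, -119.5, 17.8]
eef_rot: [2.463, 1.949, 0.0]
wrist_force: [-1.1, -0.0, 5.3]
opening: 0.584
grip_force: 30.0
```

Call:
{"method": "step_arm", "body": {"commands": [[[0,0,-0.9],[0,0,0.1]],[[0,0,-0.9],[0,0,0.1]],[[0,0,-0.9],[0,0,0.12]],[[0,0,-0.9],[0,0,0.12]],[[0,0,-0.9],[0,0,0.12]],[[0,0,-0.9],[0,0,0.12]],[[0,0,-0.9],[0,0,0.12]],[[0,0,-0.9],[0,0,0.12]],[[0,0,-0.9],[0,0,0.12]],[[0,0,-0.9],[0,0,0.12]]]}}

```text
t: 5.15
ee_pos: [668.6, -119.3, 107.7]
eef_rot: [-3.13, -0.271, 0.001]
wrist_force: [-0.4, 0.1, -1.0]
opening: 0.585
grip_force: 30.0
```

```bash
python3 -c "
from h import *
plan(461.6,193.4,60,97.7)"
```

```text
t 5.15 pos [ 668.6 -119.3  107.7] close -80.1 j7 -1.29 F [-0.4  0.1 -1. ] open 0.585 grip 30.0
turn [-0.     0.     0.039] then shift cm [-16.32 -33.76   4.77]
```

Call:
{"method": "step_arm", "body": {"commands": [[[0,0,0],[0,0,0.039]],[[-1.0,-2.0,0],[0,0,0]],[[-1.5,-3.2,0],[0,0,0]],[[-1.5,-3.2,0],[0,0,0]],[[-1.5,-3.2,0],[0,0,0]],[[-1.5,-3.2,0],[0,0,0]],[[-1.5,-3.2,0],[0,0,0]],[[-1.5,-3.2,0],[0,0,0]],[[-1.5,-3.2,0],[0,0,0]],[[-1.5,-3.2,0],[0,0,0]]]}}

```text
t: 5.98
ee_pos: [500.3, 137.0, 107.5]
eef_rot: [-3.134, -0.219, -0.0]
wrist_force: [0.3, 0.4, -1.1]
opening: 0.581
grip_force: 30.0
```

Call:
{"method": "step_arm", "body": {"commands": [[[-1.5,-3.2,0],[0,0,0]],[[-1.0,-2.0,0.8],[0,0,0]],[[-0.8,-1.0,1],[0,0,0]],[[0,0,1],[0,0,0]],[[0,0,1],[0,0,0]],[[0,0,1],[0,0,0]],[[0,0,0],[0,0,0]],[[0,0,0],[0,0,0]],[[0,0,0],[0,0,0]],[[0,0,0],[0,0,0]]]}}

```text
t: 6.82
ee_pos: [460.8, 192.3, 59.8]
eef_rot: [-3.134, -0.218, -0.001]
wrist_force: [-0.2, -0.8, -0.1]
opening: 0.584
grip_force: 30.0
```

```bash
python3 -c "
from h import *
plan(461.6,193.4,20.5,97.7)
c=capture('scene'); im=c['color'][120:360,80:400]; c['color']=cv2.resize(im,None,fx=2,fy=2); save(c,'pics/s2.png')"
```

```text
t 6.82 pos [460.8 192.3  59.8] close -82.0 j7 -1.97 F [-0.2 -0.8 -0.1] open 0.584 grip 30.0
turn [-0.    -0.001  0.005] then shift cm [ 0.1  -0.1   3.93]
```

View pics/s2.png

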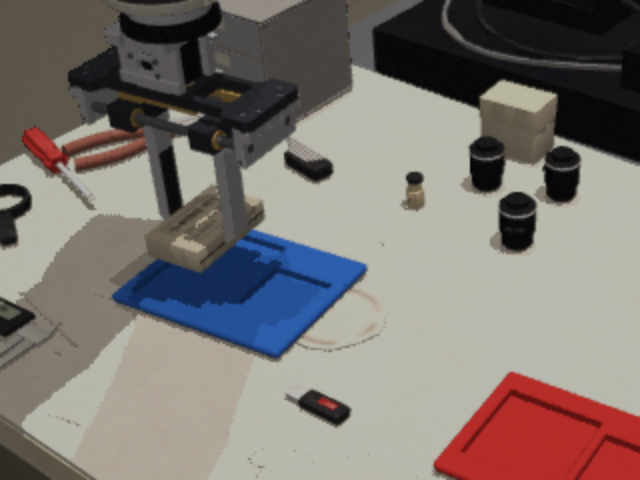

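The carton is held level over the large pocket (crop 205,228). Now I'll lower it, release and lift.

Call:
{"method": "step_arm", "body": {"commands": [[[0.1,-0.1,0.5],[0,0,0]],[[0,0,0.6],[0,0,0]],[[0,0,0.6],[0,0,0]],[[0,0,0.6],[0,0,0]],[[0,0,0.5],[0,0,0]],[[0,0,0.5],[0,0,0]],[[0,0,0.3],[0,0,0]],[[0,0,0.3],[0,0,0]],[[0,0,0],[0,0,0]],[[0,0,0],[0,0,0]]]}}

```text
t: 7.7
ee_pos: [461.2, 193.7, 20.4]
eef_rot: [-3.134, -0.219, -0.0]
wrist_force: [-0.2, -0.3, -1.1]
opening: 0.58
grip_force: 30.0
```

Call:
{"method": "step_arm", "body": {"commands": [[[0,0,0],[0,0,0]],[[0,0,0],[0,0,0]],[[0,0,0],[0,0,0]],[[0,0,0],[0,0,0]],[[0,0,0],[0,0,0]],[[0,0,0],[0,0,0]],[[0,0,-0.5],[0,0,0]],[[0,0,-1.5],[0,0,0]],[[0,0,-3],[0,0,0]],[[0,0,-4],[0,0,0]]], "claw": -1}}

```text
t: 8.53
ee_pos: [459.7, 193.1, 110.1]
eef_rot: [3.133, 0.219, -0.006]
wrist_force: [-0.1, -0.3, -0.7]
opening: 0.999
grip_force: 0.0
```

```bash
python3 -c "
from h import *
plan(654.5,119.8,110,-82)
c=capture('top');W=cloud(c)
m=(abs(W[...,0]-462)<90)&(abs(W[...,1]-180)<100)
hsv=cv2.cvtColor(c['color'],cv2.COLOR_RGB2HSV)
mm=m&(hsv[...,1]<110)&(W[...,2]>14)&(W[...,2]<40)
v,u=np.nonzero(mm);print(rect(W[mm]),np.median(W[mm],0), len(u))
t=m&(hsv[...,0]>100)&(hsv[...,0]<130)&(hsv[...,1]>150); v,u=np.nonzero(t);print(rect(rayz(c,u,v,10.)))
c['color']=cv2.resize(c['color'][80:380,140:480],None,fx=2,fy=2); save(c,'pics/t2.png')"
```

```text
t 8.53 pos [459.7 193.1 110.1] close -82.0 j7 -1.95 F [-0.1 -0.3 -0.7] open 0.999 grip 0.0
turn [0.001 0.004 0.   ] then shift cm [1.827e+01 9.970e+00 1.000e-02]
[465.4 187.9  93.5  37.3  15. ] [461.70483804 190.13214439  24.39762947] 496
[494.4 240.9 359.3 249.7  57.4]
```

View pics/t2.png

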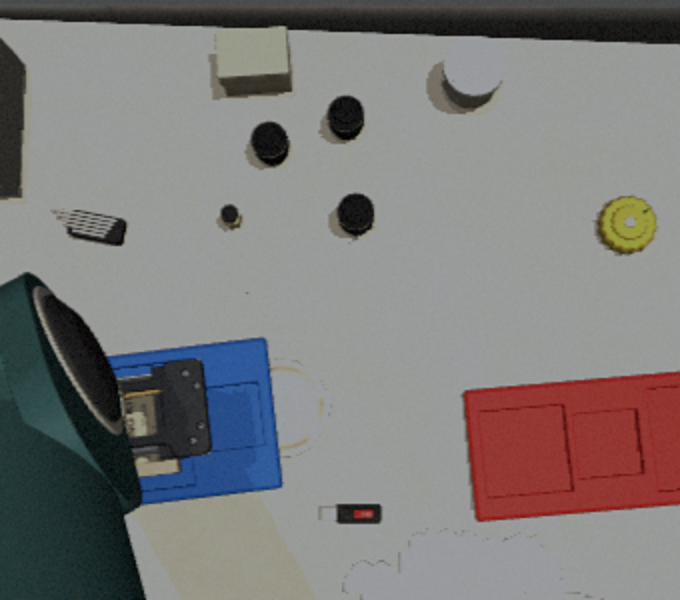

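The top view shows the carton seated under the gripper, with its top at z≈24, so it is on the pocket floor. The fitting (crop 230,215), objectives and other parts are undisturbed. Next is the fitting, gripped along tray x so the fingers stay clear of the carton.

Call:
{"method": "step_arm", "body": {"commands": [[[0,0,0],[0,0,-0.12]],[[0,0,0],[0,0,-0.12]],[[0,0,0],[0,0,-0.12]],[[0,0,0],[0,0,-0.12]],[[0,0,0],[0,0,-0.12]],[[0,0,0],[0,0,-0.12]],[[0,0,0],[0,0,-0.12]],[[0,0,0],[0,0,-0.12]],[[0,0,0],[0,0,-0.12]],[[0,0,0],[0,0,-0.12]]]}}

```text
t: 9.42
ee_pos: [461.2, 193.6, 110.9]
eef_rot: [2.457, 1.958, 0.0]
wrist_force: [-0.6, -0.0, -0.7]
opening: 1.001
grip_force: 0.0
```

```bash
python3 -c "
from h import *
plan(654.5,119.8,110,7.7)"
```

```text
t 9.42 pos [461.2 193.6 110.9] close -12.9 j7 -0.85 F [-0.6 -0.  -0.7] open 1.001 grip 0.0
turn [ 0.   -0.   -0.36] then shift cm [-9.91 18.17  0.09]
```

Call:
{"method": "step_arm", "body": {"commands": [[[0,0,0],[0,0,-0.12]],[[0,0,0],[0,0,-0.12]],[[0,0,0],[0,0,-0.12]],[[-1.4,2.6,0],[0,0,0]],[[-1.7,3.1,0],[0,0,0]],[[-1.7,3.1,0],[0,0,0]],[[-1.7,3.1,0],[0,0,0]],[[-1.7,3.1,0],[0,0,0]],[[-1.7,3.1,0],[0,0,0]],[[0,0,0],[0,0,0]]]}}

```text
t: 10.25
ee_pos: [658.1, 114.4, 110.2]
eef_rot: [2.078, 2.353, 0.0]
wrist_force: [0.6, 0.0, -0.4]
opening: 0.999
grip_force: 0.0
```

```bash
python3 -c "
from h import *
plan(654.5,119.8,17,7.7)
c=capture('scene'); c['color']=cv2.resize(c['color'][100:260,220:400],None,fx=3.5,fy=3.5); save(c,'pics/s3.png')"
```

```text
t 10.25 pos [658.1 114.4 110.2] close 7.1 j7 -0.29 F [ 0.6  0.  -0.4] open 0.999 grip 0.0
turn [ 0.002  0.001 -0.011] then shift cm [ 0.58 -0.28  9.32]
```

View pics/s3.png

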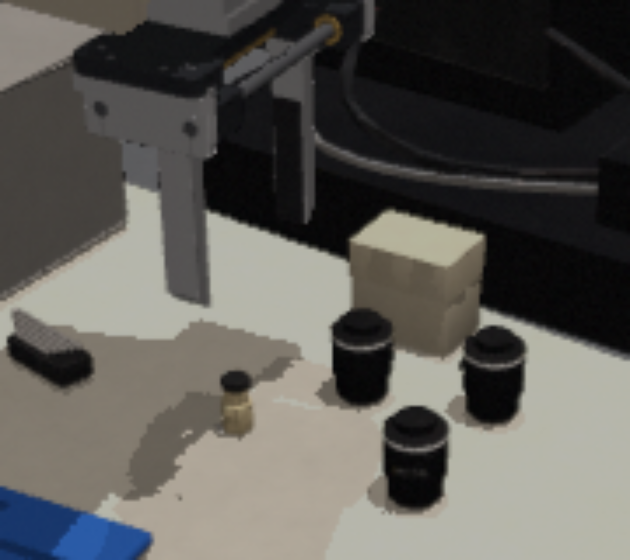

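The fitting (crop 237,405) stands between the fingers, clear of its neighbours. Correct the small offset, descend and grip.

Call:
{"method": "step_arm", "body": {"commands": [[[0.58,-0.28,0],[0,0,-0.011]],[[0,0,0.8],[0,0,0]],[[0,0,1.1],[0,0,0]],[[0,0,1.1],[0,0,0]],[[0,0,1.1],[0,0,0]],[[0,0,1.1],[0,0,0]],[[0,0,1.1],[0,0,0]],[[0,0,1.1],[0,0,0]],[[0,0,1.1],[0,0,0]],[[0,0,0.8],[0,0,0]]]}}

```text
t: 11.13
ee_pos: [649.4, 124.1, 15.8]
eef_rot: [-2.06, -2.371, 0.001]
wrist_force: [-0.1, 0.3, -0.2]
opening: 0.999
grip_force: 0.0
```

Call:
{"method": "step_arm", "body": {"commands": [[[0,0,0],[0,0,0]],[[0,0,0],[0,0,0]],[[0,0,0],[0,0,0]],[[0,0,0],[0,0,0]],[[0,0,0],[0,0,0]],[[0,0,0],[0,0,0]],[[0,0,0],[0,0,0]],[[0,0,0],[0,0,0]],[[0,0,0],[0,0,0]],[[0,0,0],[0,0,0]]], "claw": 1}}

```text
t: 11.97
ee_pos: [649.8, 124.2, 17.5]
eef_rot: [-2.061, -2.371, -0.0]
wrist_force: [-0.0, 0.3, -0.1]
opening: 0.327
grip_force: 0.0
```

```bash
python3 -c "
from h import *
plan(472,116.1,17,7.7)
c=capture('scene'); c['color']=cv2.resize(c['color'][120:250,220:370],None,fx=4,fy=4); save(c,'pics/s4.png')"
```

```text
t 11.97 pos [649.8 124.2  17.5] close 8.0 j7 -0.33 F [-0.   0.3 -0.1] open 0.327 grip 0.0
turn [-0.    -0.     0.006] then shift cm [  1.58 -17.73   0.05]
```

View pics/s4.png

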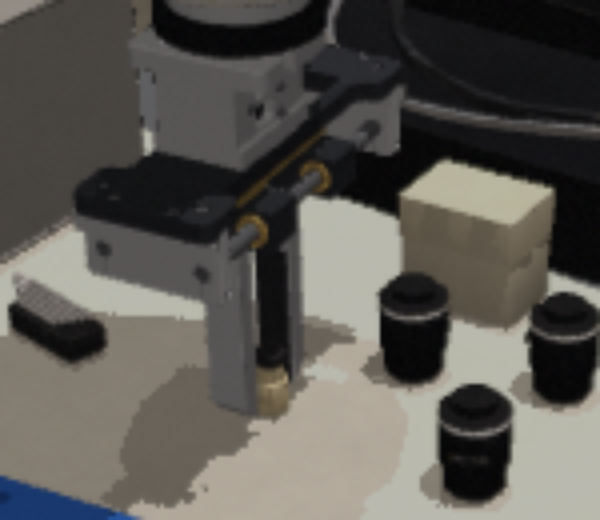

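The view shows the fingers not yet closed (gap 31 mm) around the fitting at crop (270,390). My correction was taken from a lagging pose, so I'm about 6 mm off. I'll shift with the gap held, then close.

Call:
{"method": "step_arm", "body": {"commands": [[[-0.1,0.1,0],[0,0,0]],[[-0.2,0.1,0],[0,0,0]],[[-0.2,0.2,0],[0,0,0]],[[0,0,0],[0,0,0]],[[0,0,0],[0,0,0]],[[0,0,0],[0,0,0]],[[0,0,0],[0,0,0]],[[0,0,0],[0,0,0]],[[0,0,0],[0,0,0]],[[0,0,0],[0,0,0]]], "claw": 0.32}}

```text
t: 12.85
ee_pos: [654.5, 119.9, 17.5]
eef_rot: [-2.06, -2.371, -0.0]
wrist_force: [0.3, -0.5, 0.9]
opening: 0.34
grip_force: 0.0
```

Call:
{"method": "step_arm", "body": {"commands": [[[0,0,0],[0,0,0]],[[0,0,0],[0,0,0]],[[0,0,0],[0,0,0]],[[0,0,0],[0,0,0]],[[0,0,0],[0,0,0]],[[0,0,0],[0,0,0]],[[0,0,0],[0,0,0]],[[0,0,0],[0,0,0]],[[0,0,0],[0,0,0]],[[0,0,0],[0,0,0]]], "claw": 1}}

```text
t: 13.68
ee_pos: [654.5, 119.8, 17.4]
eef_rot: [-2.061, -2.371, 0.0]
wrist_force: [0.7, -0.1, 0.4]
opening: 0.164
grip_force: 29.9
```

```bash
python3 -c "
from h import *
plan(472,116.1,17,7.7)"
```

```text
t 13.68 pos [654.5 119.8  17.4] close 8.0 j7 -0.32 F [ 0.7 -0.1  0.4] open 0.164 grip 29.9
turn [-0.    -0.     0.006] then shift cm [  2.08 -18.13   0.04]
```

Call:
{"method": "step_arm", "body": {"commands": [[[0,0,-1],[0,0,0]],[[0,0,-2],[0,0,0]],[[0,0,-2],[0,0,0]],[[0.3,-2.2,-1],[0,0,0]],[[0.3,-2.7,0],[0,0,0]],[[0.3,-2.7,0],[0,0,0]],[[0.3,-2.7,0],[0,0,0]],[[0.3,-2.7,0],[0,0,0]],[[0.3,-2.7,0],[0,0,0]],[[0.3,-2.4,0],[0,0,0]]]}}

```text
t: 14.52
ee_pos: [470.8, 115.1, 78.1]
eef_rot: [2.06, 2.371, 0.0]
wrist_force: [-0.9, 0.9, -0.1]
opening: 0.164
grip_force: 29.9
```

Call:
{"method": "step_arm", "body": {"commands": [[[0,0,0.6],[0,0,0]],[[0,0,0.8],[0,0,0]],[[0,0,0.8],[0,0,0]],[[0,0,0.6],[0,0,0]],[[0,0,0.6],[0,0,0]],[[0,0,0.6],[0,0,0]],[[0,0,0],[0,0,0]],[[0,0,0],[0,0,0]],[[0,0,0],[0,0,0]],[[0,0,0],[0,0,0]]]}}

```text
t: 15.35
ee_pos: [472.5, 115.4, 37.7]
eef_rot: [2.06, 2.371, 0.001]
wrist_force: [-0.4, -0.3, 0.6]
opening: 0.163
grip_force: 29.9
```

```bash
python3 -c "
from h import *
plan(472,116.1,20.6,7.7)
c=capture('scene'); c['color']=cv2.resize(c['color'][180:310,120:280],None,fx=4,fy=4); save(c,'pics/s5.png')"
```

```text
t 15.35 pos [472.5 115.4  37.7] close 8.0 j7 -0.42 F [-0.4 -0.3  0.6] open 0.163 grip 29.9
turn [ 0.    -0.     0.006] then shift cm [ 0.08 -0.04  1.71]
```

View pics/s5.png

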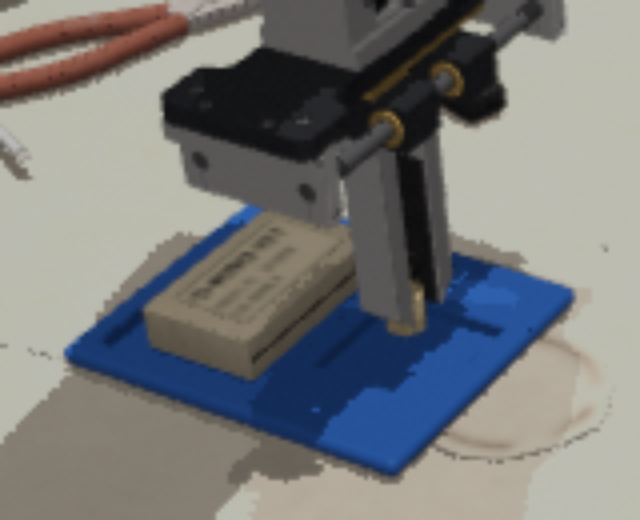

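The carton sits in its pocket (crop 250,285), and the fitting is over the middle of the small pocket (crop 408,315). Lower, release and lift.

Call:
{"method": "step_arm", "body": {"commands": [[[0,0,0.4],[0,0,0]],[[0,0,0.4],[0,0,0]],[[0,0,0.4],[0,0,0]],[[0,0,0.3],[0,0,0]],[[0,0,0.2],[0,0,0]],[[0,0,0],[0,0,0]],[[0,0,0],[0,0,0]],[[0,0,0],[0,0,0]],[[0,0,0],[0,0,0]],[[0,0,0],[0,0,0]]]}}

```text
t: 16.23
ee_pos: [472.3, 115.3, 20.4]
eef_rot: [-2.061, -2.371, 0.0]
wrist_force: [-0.2, -0.4, -0.1]
opening: 0.161
grip_force: 29.9
```

Call:
{"method": "step_arm", "body": {"commands": [[[0,0,0],[0,0,0]],[[0,0,0],[0,0,0]],[[0,0,0],[0,0,0]],[[0,0,0],[0,0,0]],[[0,0,0],[0,0,0]],[[0,0,0],[0,0,0]],[[0,0,0],[0,0,0]],[[0,0,0],[0,0,0]],[[0,0,-0.5],[0,0,0]],[[0,0,-1],[0,0,0]]], "claw": -1}}

```text
t: 17.07
ee_pos: [471.7, 115.2, 35.3]
eef_rot: [-2.06, -2.371, 0.002]
wrist_force: [0.3, -0.4, 0.5]
opening: 0.837
grip_force: 0.0
```

Call:
{"method": "step_arm", "body": {"commands": [[[0,0,-2],[0,0,0]],[[0,0,-2],[0,0,0]],[[0,0,-2],[0,0,0]],[[0,0,-1.5],[0,0,0]],[[0,0,0],[0,0,0]],[[0,0,0],[0,0,0]],[[0,0,0],[0,0,0]],[[0,0,0],[0,0,0]],[[0,0,0],[0,0,0]],[[0,0,0],[0,0,0]]]}}

```text
t: 17.9
ee_pos: [472.0, 115.3, 109.9]
eef_rot: [-2.06, -2.371, 0.001]
wrist_force: [-0.1, -0.3, 0.3]
opening: 1.002
grip_force: 0.0
```

```bash
python3 -c "
from h import *
plan(651.5,-241,110,5.7)"
```

```text
t 17.9 pos [472.  115.3 109.9] close 8.0 j7 -0.34 F [-0.1 -0.3  0.3] open 1.002 grip 0.0
turn [-0.001 -0.     0.041] then shift cm [-3.724e+01  1.433e+01 -1.000e-02]
```

Call:
{"method": "step_arm", "body": {"commands": [[[0,0,0],[0,0,0.041]],[[-2,0.8,0],[0,0,0]],[[-3,1.15,0],[0,0,0]],[[-3,1.15,0],[0,0,0]],[[-3,1.15,0],[0,0,0]],[[-3,1.15,0],[0,0,0]],[[-3,1.15,0],[0,0,0]],[[-3,1.15,0],[0,0,0]],[[-3,1.15,0],[0,0,0]],[[-3,1.15,0],[0,0,0]]]}}

```text
t: 18.73
ee_pos: [597.8, -135.1, 109.9]
eef_rot: [-2.108, -2.328, 0.001]
wrist_force: [-0.2, 1.3, 0.2]
opening: 1.001
grip_force: 0.0
```

Call:
{"method": "step_arm", "body": {"commands": [[[-3,1.15,0],[0,0,0]],[[-3,1.15,0],[0,0,0]],[[-3,1.15,0],[0,0,0]],[[-2.2,0.9,0],[0,0,0]],[[0,0,1.5],[0,0,0]],[[0,0,1.5],[0,0,0]],[[0,0,1.0],[0,0,0]],[[0,0,0],[0,0,0]],[[0,0,0],[0,0,0]],[[0,0,0],[0,0,0]]]}}

```text
t: 19.57
ee_pos: [652.1, -240.0, 71.0]
eef_rot: [2.108, 2.329, 0.0]
wrist_force: [-0.3, 0.5, 0.6]
opening: 1.001
grip_force: 0.0
```

```bash
python3 -c "
from h import *
plan(651.5,-241,17,5.7)
c=capture('scene')
c['color']=np.hstack([cv2.resize(c['color'][180:310,120:280],None,fx=2.5,fy=2.5),cv2.resize(c['color'][180:310,390:550],None,fx=2.5,fy=2.5)]); save(c,'pics/s6.png')"
```

```text
t 19.57 pos [ 652.1 -240.    71. ] close 5.7 j7 0.24 F [-0.3  0.5  0.6] open 1.001 grip 0.0
turn [ 0. -0.  0.] then shift cm [-0.1  -0.07  5.4 ]
```

View pics/s6.png

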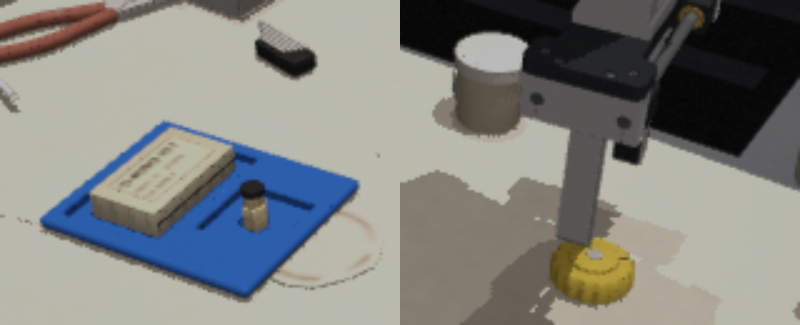

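Left: both blue-tray parts stand properly in their pockets (carton at 163,180; fitting at 253,205). Right: the gripper is over the wheel (593,270). Descend and grip.

Call:
{"method": "step_arm", "body": {"commands": [[[-0.1,-0.05,0.5],[0,0,0]],[[0,0,0.7],[0,0,0]],[[0,0,0.7],[0,0,0]],[[0,0,0.7],[0,0,0]],[[0,0,0.7],[0,0,0]],[[0,0,0.7],[0,0,0]],[[0,0,0.7],[0,0,0]],[[0,0,0.6],[0,0,0]],[[0,0,0.1],[0,0,0]],[[0,0,0],[0,0,0]]]}}

```text
t: 20.45
ee_pos: [651.3, -241.6, 15.9]
eef_rot: [-2.108, -2.328, 0.0]
wrist_force: [-0.4, -0.3, 0.8]
opening: 1.001
grip_force: 0.0
```

Call:
{"method": "step_arm", "body": {"commands": [[[0,0,0],[0,0,0]],[[0,0,0],[0,0,0]],[[0,0,0],[0,0,0]],[[0,0,0],[0,0,0]],[[0,0,0],[0,0,0]],[[0,0,0],[0,0,0]],[[0,0,0],[0,0,0]],[[0,0,0],[0,0,0]],[[0,0,0],[0,0,0]],[[0,0,0],[0,0,0]]], "claw": 1}}

```text
t: 21.28
ee_pos: [651.5, -241.7, 16.5]
eef_rot: [2.109, 2.329, 0.0]
wrist_force: [-0.5, 0.6, 2.0]
opening: 0.553
grip_force: 30.0
```

```bash
python3 -c "
from h import *
plan(445.4,-148,60,5.7)"
```

```text
t 21.28 pos [ 651.5 -241.7   16.5] close 5.7 j7 0.23 F [-0.5  0.6  2. ] open 0.553 grip 30.0
turn [ 0.    -0.    -0.001] then shift cm [ 11.38 -19.58  -4.35]
```

Call:
{"method": "step_arm", "body": {"commands": [[[0,0,-1],[0,0,0]],[[0,0,-1.5],[0,0,0]],[[0,0,-1.5],[0,0,0]],[[0.4,-0.6,-0.5],[0,0,0]],[[1.5,-2.6,0],[0,0,0]],[[1.5,-2.6,0],[0,0,0]],[[1.5,-2.6,0],[0,0,0]],[[1.5,-2.6,0],[0,0,0]],[[1.5,-2.6,0],[0,0,0]],[[1.5,-2.6,0],[0,0,0]]]}}

```text
t: 22.12
ee_pos: [479.4, -163.6, 62.2]
eef_rot: [2.108, 2.328, 0.0]
wrist_force: [1.3, 0.1, -1.0]
opening: 0.551
grip_force: 30.0
```

Call:
{"method": "step_arm", "body": {"commands": [[[1.5,-2.6,0],[0,0,0]],[[0.5,-0.8,0],[0,0,0]],[[0,0,0.6],[0,0,0]],[[0,0,0.7],[0,0,0]],[[0,0,0.7],[0,0,0]],[[0,0,0.5],[0,0,0]],[[0,0,0],[0,0,0]],[[0,0,0],[0,0,0]],[[0,0,0],[0,0,0]],[[0,0,0],[0,0,0]]]}}

```text
t: 22.95
ee_pos: [445.4, -147.7, 36.5]
eef_rot: [2.109, 2.329, 0.0]
wrist_force: [0.4, -0.9, -0.2]
opening: 0.554
grip_force: 30.0
```

```bash
python3 -c "
from h import *
plan(445.4,-148,19.8,5.7)
c=capture('scene')
c['color']=cv2.resize(c['color'][280:420,280:490],None,fx=3,fy=3); save(c,'pics/s7.png')"
```

```text
t 22.95 pos [ 445.4 -147.7   36.5] close 5.7 j7 0.15 F [ 0.4 -0.9 -0.2] open 0.554 grip 30.0
turn [ 0. -0. -0.] then shift cm [-0.03 -0.01  1.67]
```

View pics/s7.png

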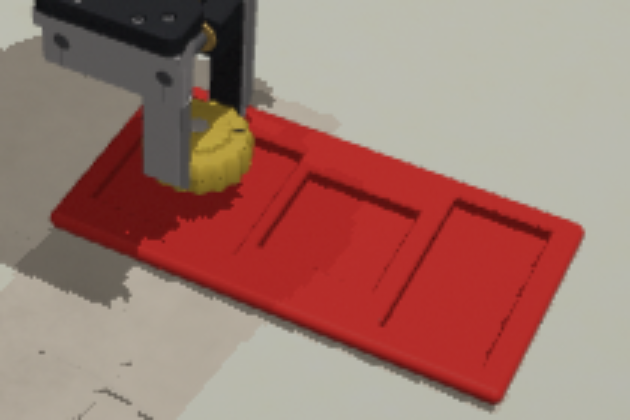

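The wheel is held over its pocket (crop 205,150). Lower, release, lift and then go to the objective.

Call:
{"method": "step_arm", "body": {"commands": [[[0,0,0.4],[0,0,0]],[[0,0,0.4],[0,0,0]],[[0,0,0.4],[0,0,0]],[[0,0,0.3],[0,0,0]],[[0,0,0.2],[0,0,0]],[[0,0,0],[0,0,0]],[[0,0,0],[0,0,0]],[[0,0,0],[0,0,0]],[[0,0,0],[0,0,0]],[[0,0,0],[0,0,0]]]}}

```text
t: 23.83
ee_pos: [445.2, -147.6, 19.4]
eef_rot: [-2.109, -2.329, -0.0]
wrist_force: [0.3, -0.4, -0.2]
opening: 0.555
grip_force: 30.0
```

Call:
{"method": "step_arm", "body": {"commands": [[[0,0,0],[0,0,0]],[[0,0,0],[0,0,0]],[[0,0,0],[0,0,0]],[[0,0,0],[0,0,0]],[[0,0,0],[0,0,0]],[[0,0,-0.5],[0,0,0]],[[0,0,-1.5],[0,0,0]],[[0,0,-2.5],[0,0,0]],[[0,0,-2.5],[0,0,0]],[[0,0,-2],[0,0,0]]], "claw": -1}}

```text
t: 24.67
ee_pos: [445.4, -147.5, 111.4]
eef_rot: [2.108, 2.329, 0.001]
wrist_force: [-0.0, -0.9, -0.6]
opening: 1.0
grip_force: 0.0
```

Call:
{"method": "step_arm", "body": {"commands": [[[0,0,0],[0,0,0]],[[0,0,0],[0,0,0]],[[0,0,0],[0,0,0]],[[0,0,0],[0,0,0]],[[1.0,1.0,0],[0,0,0]],[[2,2.0,0],[0,0,0]],[[2.2,2.2,0],[0,0,0]],[[2.2,2.2,0],[0,0,0]],[[2.2,2.2,0],[0,0,0]],[[2.2,2.2,0],[0,0,0]]]}}

```text
t: 25.5
ee_pos: [551.2, -17.2, 108.4]
eef_rot: [-2.108, -2.328, 0.001]
wrist_force: [-0.0, -0.3, 0.6]
opening: 1.002
grip_force: 0.0
```

Call:
{"method": "step_arm", "body": {"commands": [[[1,4,0],[0,0,0]],[[0.6,3.5,0],[0,0,0]],[[0,1.5,0],[0,0,0]],[[0,0,0],[0,0,0]],[[0,0,0],[0,0,0]],[[0,0,0],[0,0,0]],[[0,0,0],[0,0,0]],[[0,0,0],[0,0,0]],[[0,0,0],[0,0,0]],[[0,0,0],[0,0,0]]]}}

```text
t: 26.33
ee_pos: [638.7, 6.0, 109.6]
eef_rot: [2.109, 2.328, 0.0]
wrist_force: [-0.3, 1.2, 0.1]
opening: 0.998
grip_force: 0.0
```

```bash
python3 -c "
from h import *
plan(654.5,5,20,5.7)
c=capture('scene')
c['color']=np.hstack([cv2.resize(c['color'][290:420,290:450],None,fx=2.5,fy=2.5),cv2.resize(c['color'][140:270,280:440],None,fx=2.5,fy=2.5)]); save(c,'pics/s8.png')"
```

```text
t 26.33 pos [638.7   6.  109.6] close 5.7 j7 -0.15 F [-0.3  1.2  0.1] open 0.998 grip 0.0
turn [ 0.     0.    -0.001] then shift cm [-0.26  1.56  8.96]
```

View pics/s8.png

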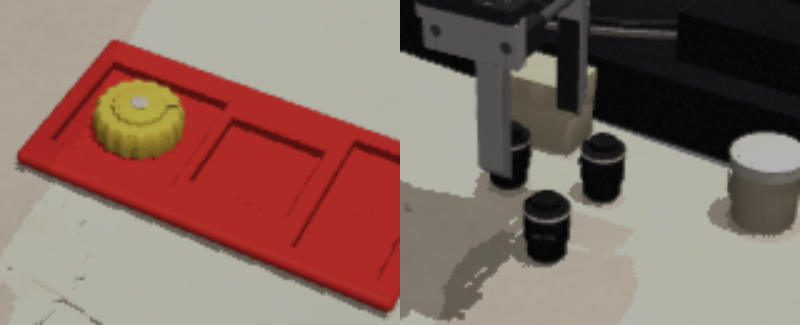

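Left: the wheel lies flat in its pocket (140,118). Right: the nearest objective (545,225) lies ahead of the gripper. I'll narrow the gap to about 70 mm for clearance from the neighbour, then shift, descend and grip.

Call:
{"method": "step_arm", "body": {"commands": [[[-0.13,0.8,0],[0,0,0]],[[-0.13,0.76,0],[0,0,0]],[[0,0,0],[0,0,0]],[[0,0,1],[0,0,0]],[[0,0,1.5],[0,0,0]],[[0,0,1.5],[0,0,0]],[[0,0,1.5],[0,0,0]],[[0,0,1.5],[0,0,0]],[[0,0,1.2],[0,0,0]],[[0,0,0.7],[0,0,0]]], "claw": -0.5}}

```text
t: 27.22
ee_pos: [653.9, 5.2, 18.3]
eef_rot: [-2.108, -2.328, 0.002]
wrist_force: [0.3, -0.0, 1.3]
opening: 0.749
grip_force: 0.0
```

Call:
{"method": "step_arm", "body": {"commands": [[[0,0,0],[0,0,0]],[[0,0,0],[0,0,0]],[[0,0,0],[0,0,0]],[[0,0,0],[0,0,0]],[[0,0,0],[0,0,0]],[[0,0,0],[0,0,0]],[[0,0,0],[0,0,0]],[[0,0,0],[0,0,0]],[[0,0,0],[0,0,0]],[[0,0,0],[0,0,0]]], "claw": 1}}

```text
t: 28.05
ee_pos: [655.0, 5.2, 20.9]
eef_rot: [2.108, 2.328, 0.001]
wrist_force: [-0.8, -0.2, 5.7]
opening: 0.341
grip_force: 30.0
```

```bash
python3 -c "
from h import *
plan(452.7,-221.1,90,5.7)"
```

```text
t 28.05 pos [655.    5.2  20.9] close 5.7 j7 -0.18 F [-0.8 -0.2  5.7] open 0.341 grip 30.0
turn [ 0.001  0.    -0.   ] then shift cm [-20.51 -22.38  -6.91]
```

Call:
{"method": "step_arm", "body": {"commands": [[[0,0,-1],[0,0,0]],[[0,0,-2],[0,0,0]],[[0,0,-2],[0,0,0]],[[0,0,-1.9],[0,0,0]],[[-1.0,-1.0,0],[0,0,0]],[[-2,-2.2,0],[0,0,0]],[[-2.2,-2.4,0],[0,0,0]],[[-2.2,-2.4,0],[0,0,0]],[[-2.2,-2.4,0],[0,0,0]],[[-2.2,-2.4,0],[0,0,0]]]}}

```text
t: 28.88
ee_pos: [537.2, -126.1, 89.4]
eef_rot: [-2.109, -2.328, 0.001]
wrist_force: [-0.3, -0.5, -1.5]
opening: 0.34
grip_force: 30.0
```

Call:
{"method": "step_arm", "body": {"commands": [[[-2.2,-2.4,0],[0,0,0]],[[-2.2,-2.4,0],[0,0,0]],[[-2.2,-2.4,0],[0,0,0]],[[-1.9,-2.4,0],[0,0,0]],[[0,0,1],[0,0,0]],[[0,0,1.5],[0,0,0]],[[0,0,1.5],[0,0,0]],[[0,0,0.8],[0,0,0]],[[0,0,0],[0,0,0]],[[0,0,0],[0,0,0]]]}}

```text
t: 29.72
ee_pos: [451.7, -218.8, 41.5]
eef_rot: [-2.108, -2.328, 0.0]
wrist_force: [-0.4, -0.3, -0.8]
opening: 0.336
grip_force: 30.0
```

```bash
python3 -c "
from h import *
plan(452.7,-221.1,24,5.7)
c=capture('scene')
c['color']=cv2.resize(c['color'][280:420,280:490],None,fx=3,fy=3); save(c,'pics/s9.png')"
```

```text
t 29.72 pos [ 451.7 -218.8   41.5] close 5.7 j7 0.28 F [-0.4 -0.3 -0.8] open 0.336 grip 30.0
turn [-0.001 -0.001 -0.   ] then shift cm [-0.24  0.08  1.75]
```

View pics/s9.png

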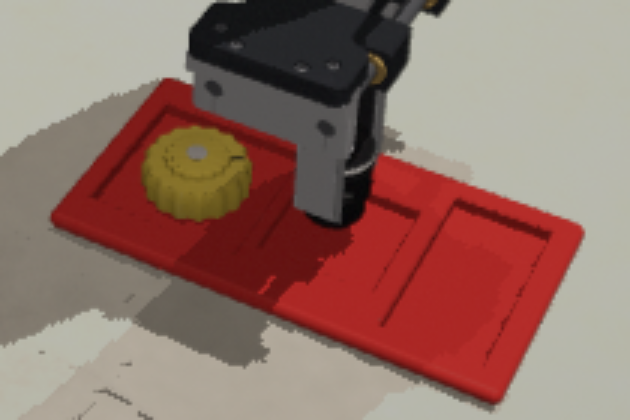

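The objective is held upright over the middle pocket (crop 335,210), and the wheel is seated. Lower, release and lift.

Call:
{"method": "step_arm", "body": {"commands": [[[-0.24,0.08,0.4],[0,0,0]],[[0,0,0.4],[0,0,0]],[[0,0,0.4],[0,0,0]],[[0,0,0.3],[0,0,0]],[[0,0,0.2],[0,0,0]],[[0,0,0.1],[0,0,0]],[[0,0,0],[0,0,0]],[[0,0,0],[0,0,0]],[[0,0,0],[0,0,0]],[[0,0,0],[0,0,0]]]}}

```text
t: 30.6
ee_pos: [452.8, -221.2, 23.8]
eef_rot: [-2.109, -2.329, 0.0]
wrist_force: [-4.0, 2.4, 12.6]
opening: 0.34
grip_force: 30.0
```

Call:
{"method": "step_arm", "body": {"commands": [[[0,0,0],[0,0,0]],[[0,0,0],[0,0,0]],[[0,0,0],[0,0,0]],[[0,0,0],[0,0,0]],[[0,0,0],[0,0,0]],[[0,0,0],[0,0,0]],[[0,0,0],[0,0,0]],[[0,0,-1],[0,0,0]],[[0,0,-2],[0,0,0]],[[0,0,-2.5],[0,0,0]]], "claw": -1}}

```text
t: 31.43
ee_pos: [452.2, -220.8, 78.7]
eef_rot: [-2.107, -2.327, 0.001]
wrist_force: [-0.2, 0.3, 0.0]
opening: 0.989
grip_force: 0.0
```

Call:
{"method": "step_arm", "body": {"commands": [[[0,0,-2.5],[0,0,0.1]],[[0,0,-1],[0,0,0.1]],[[0,0,0],[0,0,0.083]],[[0,0,0],[0,0,0]],[[0,0,0],[0,0,0]],[[0,0,0],[0,0,0]],[[0,0,0],[0,0,0]],[[0,0,0],[0,0,0]],[[0,0,0],[0,0,0]],[[0,0,0],[0,0,0]]]}}

```text
t: 32.27
ee_pos: [452.8, -221.2, 113.2]
eef_rot: [-2.415, -2.008, 0.0]
wrist_force: [-1.0, -0.0, 0.1]
opening: 0.999
grip_force: 0.0
```

```bash
cat >> h.py <<'E'
def seg(n,cx,cy,r,zlo,zhi):
    c=capture(n);W=cloud(c); m=(np.hypot(W[...,0]-cx,W[...,1]-cy)<r)&(W[...,2]>zlo)&(W[...,2]<zhi)
    print(n,m.sum(),rect(W[m]) if m.sum()>5 else '', np.percentile(W[m][:,2],[10,50,95]).round(1) if m.sum() else ''); return c,W,m
E
python3 -c "
from h import *
plan(645,244.6,110,-10.5)
seg('scene',452.7,-221,32,14,70); seg('top',452.7,-221,32,14,70)
seg('scene',646,252,60,6,40); seg('top',646,252,60,6,40)"
```

```text
t 32.27 pos [ 452.8 -221.2  113.2] close -10.5 j7 0.08 F [-1.  -0.   0.1] open 0.999 grip 0.0
turn [-0. -0. -0.] then shift cm [49.3  10.41  0.32]
scene 679 [ 450.9 -220.1   33.2   32.9   24.7] [22.2 43.1 51.2]
top 272 [ 450.3 -219.8   42.9   37.2   43.6] [31.3 46.6 53.4]
scene 289 [644.7 253.5  72.8  26.6  82.5] [ 8.4 16.  19.9]
top 412 [648.2 252.9  69.1  25.1  79.2] [12.9 17.3 21.7]
```

Call:
{"method": "step_arm", "body": {"commands": [[[1.5,0.3,0],[0,0,0]],[[2.8,0.6,0],[0,0,0]],[[3.3,0.7,0],[0,0,0]],[[3.3,0.7,0],[0,0,0]],[[3.3,0.7,0],[0,0,0]],[[3.3,0.7,0],[0,0,0]],[[3.3,0.7,0],[0,0,0]],[[3.3,0.7,0],[0,0,0]],[[3.3,0.7,0],[0,0,0]],[[3.3,0.7,0],[0,0,0]]]}}

```text
t: 33.3
ee_pos: [573.4, 70.3, 113.5]
eef_rot: [2.416, 2.008, -0.0]
wrist_force: [0.7, -0.9, -0.3]
opening: 1.001
grip_force: 0.0
```

Call:
{"method": "step_arm", "body": {"commands": [[[3.3,0.7,0],[0,0,0]],[[3.3,0.7,0],[0,0,0]],[[3.3,0.7,0],[0,0,0]],[[3.3,0.7,0],[0,0,0]],[[3.3,0.7,0],[0,0,0]],[[2.1,0.5,0],[0,0,0]],[[0,0,0],[0,0,0]],[[0,0,0],[0,0,0]],[[0,0,0],[0,0,0]],[[0,0,0],[0,0,0]]]}}

```text
t: 34.13
ee_pos: [646.4, 242.8, 113.4]
eef_rot: [2.417, 2.006, -0.001]
wrist_force: [0.0, 0.3, 0.4]
opening: 1.002
grip_force: 0.0
```

```bash
python3 -c "
from h import *
plan(645,244.6,16.5,-10.5)"
```

```text
t 34.13 pos [646.4 242.8 113.4] close -10.6 j7 -0.78 F [0.  0.3 0.4] open 1.002 grip 0.0
turn [ 0.     0.001 -0.002] then shift cm [ 0.15 -0.17  9.69]
```

Call:
{"method": "step_arm", "body": {"commands": [[[0.15,-0.17,1],[0,0,0]],[[0,0,1.4],[0,0,0]],[[0,0,1.4],[0,0,0]],[[0,0,1.4],[0,0,0]],[[0,0,1.4],[0,0,0]],[[0,0,1.4],[0,0,0]],[[0,0,1.0],[0,0,0]],[[0,0,0.7],[0,0,0]],[[0,0,0],[0,0,0]],[[0,0,0],[0,0,0]]]}}

```text
t: 34.97
ee_pos: [644.9, 246.1, 16.4]
eef_rot: [-2.416, -2.008, 0.0]
wrist_force: [-0.7, -0.0, 1.2]
opening: 1.002
grip_force: 0.0
```

Call:
{"method": "step_arm", "body": {"commands": [[[0,0,0],[0,0,0]],[[0,0,0],[0,0,0]],[[0,0,0],[0,0,0]],[[0,0,0],[0,0,0]],[[0,0,0],[0,0,0]],[[0,0,0],[0,0,0]],[[0,0,0],[0,0,0]],[[0,0,0],[0,0,0]],[[0,0,0],[0,0,0]],[[0,0,0],[0,0,0]]], "claw": 1}}

```text
t: 35.8
ee_pos: [644.9, 246.0, 16.4]
eef_rot: [-2.416, -2.008, 0.0]
wrist_force: [-0.4, 0.6, 0.0]
opening: 0.327
grip_force: 0.0
```

Call:
{"method": "step_arm", "body": {"commands": [[[0,0,0],[0,0,0]],[[0,0,0],[0,0,0]],[[0,0,0],[0,0,0]],[[0,0,0],[0,0,0]],[[0,0,-0.5],[0,0,0]],[[0,0,-0.5],[0,0,0]],[[0,0,-0.5],[0,0,0]],[[0,0,-0.5],[0,0,0]],[[0,0,-1],[0,0,0]],[[0,0,-1],[0,0,0]]]}}

```text
t: 36.63
ee_pos: [644.8, 246.0, 57.4]
eef_rot: [-2.416, -2.008, 0.0]
wrist_force: [-0.5, 0.5, -1.0]
opening: 0.248
grip_force: 30.0
```

```bash
python3 -c "
from h import *
plan(450.9,-284.6,100,-84.3)"
```

```text
t 36.63 pos [644.8 246.   57.4] close -10.5 j7 -0.81 F [-0.5  0.5 -1. ] open 0.248 grip 30.0
turn [-0.     0.     1.287] then shift cm [-24.57  50.87  -4.26]
```

Call:
{"method": "step_arm", "body": {"commands": [[[0,0,-0.4],[0,0,0.11]],[[0,0,-0.4],[0,0,0.12]],[[0,0,-0.4],[0,0,0.12]],[[0,0,-0.4],[0,0,0.12]],[[0,0,-0.4],[0,0,0.12]],[[0,0,-0.4],[0,0,0.12]],[[0,0,-0.4],[0,0,0.12]],[[0,0,-0.4],[0,0,0.12]],[[0,0,-0.4],[0,0,0.12]],[[0,0,-0.4],[0,0,0.12]]]}}

```text
t: 37.47
ee_pos: [645.0, 246.3, 97.8]
eef_rot: [-3.126, -0.3, -0.001]
wrist_force: [0.6, -0.6, -1.7]
opening: 0.247
grip_force: 30.0
```

Call:
{"method": "step_arm", "body": {"commands": [[[0,0,0],[0,0,0.097]],[[0,0,0],[0,0,0]],[[-0.8,1.6,0],[0,0,0]],[[-1.2,2.5,0],[0,0,0]],[[-1.4,3,0],[0,0,0]],[[-1.4,3,0],[0,0,0]],[[-1.4,3,0],[0,0,0]],[[-1.4,3,0],[0,0,0]],[[-1.4,3,0],[0,0,0]],[[-1.4,3,0],[0,0,0]]]}}

```text
t: 38.3
ee_pos: [562.8, 14.5, 97.1]
eef_rot: [-3.137, -0.164, -0.001]
wrist_force: [0.4, -0.3, -1.1]
opening: 0.247
grip_force: 30.0
```

Call:
{"method": "step_arm", "body": {"commands": [[[-1.4,3,0],[0,0,0]],[[-1.4,3,0],[0,0,0]],[[-1.4,3,0],[0,0,0]],[[-1.4,3,0],[0,0,0]],[[-1.4,3,0],[0,0,0]],[[-1.4,3,0],[0,0,0]],[[-1.4,3,0],[0,0,0]],[[-1.0,2,0],[0,0,0]],[[0,0,0],[0,0,0]],[[0,0,0],[0,0,0]]]}}

```text
t: 39.13
ee_pos: [478.6, -224.8, 96.9]
eef_rot: [3.137, 0.158, 0.001]
wrist_force: [-0.8, -0.0, -1.4]
opening: 0.248
grip_force: 30.0
```

```bash
python3 -c "
from h import *
plan(452.3,-284.4,60,-84.3)"
```

```text
t 39.13 pos [ 478.6 -224.8   96.9] close -84.2 j7 -1.08 F [-0.8 -0.  -1.4] open 0.248 grip 30.0
turn [ 0.    -0.     0.001] then shift cm [-3.21  5.67  3.69]
```

Call:
{"method": "step_arm", "body": {"commands": [[[-0.8,1.4,0],[0,0,0]],[[-1.2,2.1,0],[0,0,0]],[[-1.2,2.1,0],[0,0,0]],[[0,0.07,0],[0,0,0]],[[0,0,1],[0,0,0]],[[0,0,1.5],[0,0,0]],[[0,0,1.5],[0,0,0]],[[0,0,1],[0,0,0]],[[0,0,0],[0,0,0]],[[0,0,0],[0,0,0]]]}}

```text
t: 39.97
ee_pos: [453.0, -282.4, 46.0]
eef_rot: [-3.137, -0.16, 0.001]
wrist_force: [-0.1, 0.5, -1.0]
opening: 0.251
grip_force: 30.0
```

```bash
python3 -c "
from h import *
plan(452.3,-284.4,19.6,-84.3)
seg('top',452,-285,60,14,70)
c=capture('scene')
c['color']=cv2.resize(c['color'][280:440,300:500],None,fx=3.5,fy=3.5); save(c,'pics/s10.png')"
```

```text
t 39.97 pos [ 453.  -282.4   46. ] close -84.2 j7 -0.95 F [-0.1  0.5 -1. ] open 0.251 grip 30.0
turn [-0.001  0.001  0.002] then shift cm [-0.09  0.19  2.64]
top 18 [ 457.2 -277.9   97.1   45.9   18.9] [14.3 15.  50.2]
```

View pics/s10.png

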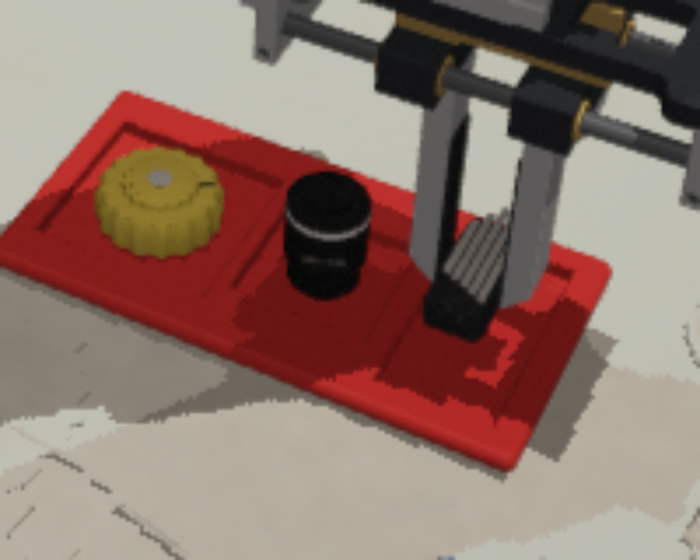

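The hex set is held level over its pocket, with the block end (crop 465,310) toward the robot and the objective and wheel upright. Lower it and release with only a small opening, so the finger stays clear of the objective.

Call:
{"method": "step_arm", "body": {"commands": [[[-0.09,0.19,0.4],[0,0,0]],[[0,0,0.5],[0,0,0]],[[0,0,0.5],[0,0,0]],[[0,0,0.5],[0,0,0]],[[0,0,0.4],[0,0,0]],[[0,0,0.2],[0,0,0]],[[0,0,0.15],[0,0,0]],[[0,0,0],[0,0,0]],[[0,0,0],[0,0,0]],[[0,0,0],[0,0,0]]]}}

```text
t: 40.9
ee_pos: [452.1, -285.5, 20.1]
eef_rot: [3.138, 0.157, 0.0]
wrist_force: [-0.1, -1.1, -1.6]
opening: 0.249
grip_force: 30.0
```

Call:
{"method": "step_arm", "body": {"commands": [[[0,0,0],[0,0,0]],[[0,0,0],[0,0,0]],[[0,0,0],[0,0,0]],[[0,0,0],[0,0,0]],[[0,0,0],[0,0,0]],[[0,0,0],[0,0,0]],[[0,0,0],[0,0,0]],[[0,0,0],[0,0,0]],[[0,0,0],[0,0,0]],[[0,0,0],[0,0,0]]], "claw": 0.2}}

```text
t: 41.73
ee_pos: [452.0, -285.4, 19.9]
eef_rot: [-3.138, -0.157, 0.0]
wrist_force: [0.2, 0.5, 0.2]
opening: 0.397
grip_force: 0.0
```

Call:
{"method": "step_arm", "body": {"commands": [[[0,0,-1],[0,0,0]],[[0,0,-2],[0,0,0]],[[0,0,-3],[0,0,0]],[[0,0,-3],[0,0,0]],[[0,0,-3],[0,0,0]],[[0,0,-3],[0,0,0]],[[0,2,-1],[0,0,0]],[[0,3,0],[0,0,0]],[[0,3,0],[0,0,0]],[[0,3,0],[0,0,0]]]}}

```text
t: 42.57
ee_pos: [463.1, -396.2, 181.4]
eef_rot: [3.137, 0.158, 0.002]
wrist_force: [-0.8, 0.5, -0.1]
opening: 0.402
grip_force: 0.0
```

Call:
{"method": "step_arm", "body": {"commands": [[[0,3,0],[0,0,0]],[[0,3,0],[0,0,0]],[[0,3,0],[0,0,0]],[[0,3,0],[0,0,0]],[[0,0,0],[0,0,0]],[[0,0,0],[0,0,0]],[[0,0,0],[0,0,0]],[[0,0,0],[0,0,0]],[[0,0,0],[0,0,0]],[[0,0,0],[0,0,0]]]}}

```text
t: 43.4
ee_pos: [475.3, -513.6, 180.3]
eef_rot: [-3.138, -0.158, -0.0]
wrist_force: [-0.6, -0.2, -0.0]
opening: 0.402
grip_force: 0.0
```

```bash
python3 -c "
from h import *
plan(452.3,-284.4,160,-84.3)
for n in ('top','scene'):
    for nm,x,y,r,lo in (('carton',461.6,193.4,70,14),('fit',472,116,27,14),('wheel',445,-148,40,14),('obj',452,-221,30,14),('hex',459,-284,47,13),('usb',388.5,4,45,6),('cup',780,-100,50,20),('box',786,99,60,20),('obj2',720,84,30,14),('obj3',744,16,30,14)):
        print(nm,end=' '); seg(n,x,y,r,lo,75)
    
c=capture('top'); W=cloud(c); hsv=cv2.cvtColor(c['color'],cv2.COLOR_RGB2HSV)
m=((hsv[...,0]<=8)&(hsv[...,1]>150)&(hsv[...,2]>50)).astype(np.uint8)
v,u=np.nonzero(cv2.erode(m,np.ones((3,3)))); P=rayz(c,u,v,10.);P=P[(abs(P[:,1]+209)<130)&(abs(P[:,0]-450)<80)];print('red',rect(P))
"
```

```text
t 43.4 pos [ 475.3 -513.6  180.3] close -84.2 j7 -0.65 F [-0.6 -0.2 -0. ] open 0.402 grip 0.0
turn [-0.    -0.     0.001] then shift cm [-1.000e-02 -2.303e+01  2.030e+00]
carton top 1623 [466.1 188.9 123.1 102.3   9.1] [21.3 24.3 27.4]
fit top 77 [473.3 115.8  14.8  14.5 -86.9] [23.1 34.  37.2]
wheel top 668 [ 444.7 -149.7   56.4   50.4   45.9] [17.9 21.9 26. ]
obj top 347 [ 456.1 -220.7   45.5   36.4   53.9] [35.3 46.9 53.1]
hex top 493 [ 454.  -284.8   83.5   67.     5.1] [14.7 20.4 24.6]
usb top 236 [389.7   2.7  60.6  16.  -89.2] [ 6.7  8.9 12.3]
cup top 869 [ 787.4 -100.2   56.5   55.2  -42.7] [47.7 57.7 61. ]
box top 1132 [774.3  97.6  95.2  64.8   4.5] [41.2 58.4 62. ]
obj2 top 322 [721.7  83.6  32.7  32.5  87.5] [28.7 43.4 50.2]
obj3 top 322 [746.6  15.2  33.   32.6  48.1] [28.3 43.5 50.4]
carton scene 1221 [464.9 173.   98.4  93.3 -81.3] [18.4 23.8 26. ]
fit scene 141 [471.4 117.3  17.6  15.4  37.7] [16.8 26.4 35.8]
wheel scene 739 [ 443.2 -147.5   51.9   50.7  -52.7] [16.9 20.3 24.7]
obj scene 681 [ 450.4 -221.1   34.1   33.    36. ] [22.5 43.1 51.3]
hex scene 620 [ 460.  -284.1   70.8   24.2    5.7] [15.7 19.9 22.7]
usb scene 250 [388.2   7.2  54.3  18.5 -89.7] [ 6.4  8.1 10.5]
cup scene 854 [785.8 -98.5  61.6  55.3  28.1] [26.4 52.6 58.6]
box scene 991 [774.4  99.   95.1  67.7   4.8] [26.  49.6 59.7]
obj2 scene 342 [717.6  82.3  32.6  32.4 -49.2] [19.2 36.2 48.5]
obj3 scene 361 [742.7  15.9  32.9  32.6  39. ] [19.1 36.  48. ]
red [ 453.3 -209.4  216.8  111.8  -84.3]
```

All five parts read at pocket-floor height and are centred within a few mm. The USB stick, cup, box and spare objectives are where they were.

```bash
python3 -c "
from h import *
print(sign_off())"
```

```text
the job is handed in; nothing more can be done
None
```

Both kits are made up and handed in at about 45 s: by the final camera check all five parts sit in their own pockets, and the USB stick, cup, tall box and spare objectives have not moved.

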